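Close and latch the paint box

ROBOT

A 7-joint arm with a two-finger parallel gripper is mounted at the origin on the work surface. World frame = base frame: x ahead of the robot, y to its left, z up, the work surface at z = 0. Lengths are in m, angles in rad, forces in N, time in s.
With the tool pointing down it reaches from about 0.4 to 0.85 m from the base axis. Payload 10.4 kg.
Tool frame: the origin (TCP) lies at the very end of the fingers, on their centre line; the grasp point (between the pads) lies 19 mm behind it; x points along the fingers, y is the direction in which the jaws open and shut, and the axes are right-handed (so a half turn about x gives the same grasp; the last joint's range is limited). The gripper opens to 85 mm and grips with 20 to 120 N. Pads are 22 mm wide; open, the fingers measure 114 mm over their backs; the gripper's body (76 mm by 85 mm) begins 54 mm behind the grasp point. The pads swing forward as they close: fully open they stand 13 mm farther back than shut.
Start: joints at [-1.225, 0.332, -0.065, 1.46, 0.022, 1.35, -0.088], TCP at [0.225, 0.583, 0.231] pointing down, gripper open.
Joint ranges: [-2.6, 2.6], [-0.5, 2.12], [-1.47, 1.34], [0.16, 2.42], [-1.27, 4.41], [0.06, 2.06], [-2.6, 2.6]. Speed limits (rad/s): [2.22, 2.22, 2.79, 2.79, 3.14, 3.14, 3.14].

INTERFACE

Orientations are given as a unit quaternion [x, y, z, w].
In Python, from workcell import monitor, camera, ticket, regions_of gives the robot as it stands.
- The arm moves only by the tool step_arm, never from a script. Its argument "increments" is a list of rows, each a list of 5 numbers: the finger opening in m, from 0 to 0.0854, then the shift along the world's x, y, z in m, then the turn about the world's z in rad. A call has 1 to 12 rows; each row shifts and turns the commanded pose from where the row before left it; what a row does not reach is not made up. A row lasts 1/12 s, in which the tool goes at most 41.7 mm and 7.16 degrees, less where a joint would pass 70% of its speed; a pose out of reach is approached as far as the arm can. A call with a gripper value outside its range is refused whole. The fingers move at their own pace and stop on an object; "force" is the grip in N (left out, the last holds). Time passes only in rows, so rows that do not move let the fingers close. It gives the time, the measured TCP pose, the force and the opening at its end, in the units of the state.
- monitor.get_obs(): the state, without advancing time (a new reading comes with each control period).
- camera(name): name is "scene" or "side" or "wrist"; returns a dict with "color" (400x640x3 uint8, red, green, blue), "range_z" (400x640 float32, m along the optical axis (not along the pixel's ray), 0 where there is no reading), "fx", "fy", "cx", "cy" (pixels), "cam_to_world" (4x4, takes a point from camera to world coordinates). Camera axes: x right, y up, looking along -z (the intrinsics and any distortion apply to the point x, -y, -z); pixel columns grow to the right and rows downward; lengths in m; the calibration is good to about 2 mm. A picture is of the moment at which its call begins.
- ticket.hand_in(): hands the job in, once; it reports no verdict.
Trained networks look in a picture, given as the dict that the camera call returned (one of the last four; its "shot" number tells which), for a name from the list of things; names that differ only in an ending like _2 or _b are one class to them, and where a whole thing is asked for, a point or a joint stands for the part that bears it (a point fixed in the world has none). Each returns a list of dicts, best first, with "p" (0 to 1); they miss things now and then, are a little off and sometimes report something else, mostly with a low value. They report only what shows in the picture. A call takes as long as a camera call.
- regions_of(picture, query): "region" (400x640 bool, what is visible of it) and "centre" ([row, column] in pixels, amid what is visible of it).
The state is a dict: "clock": time; "joint_pos": joint angles; "joint_velocities": joint speeds; "tau": joint torques, N m; "position": TCP position; "ee_rot": TCP orientation; "ft_force": force on the tool from outside, world axes, zero at the start; "torque": the same for the moment, N m; "grip_width": opening from 0.0 (shut) to 1.0 (fully open).
Only numpy, scipy, OpenCV 4.12 (cv2) and the standard library are available. Lean on these libraries where they do the work, as an engineer would, in place of code of your own. Each camera call takes 0.05 s, during which the arm holds its last target. There are 200 camera calls.

TASK

The paint box on the workshop table has been left ajar. With the closed fingertips, first press its lid down until it is fully home, then press down each of the two latches on its front, in either order, until both have snapped shut against the box. Only press: do not lift the box, shift it or open its lid further, and leave the tumbler, jar, spray bottle and brush where they are.

Things in the scene. Friction and masses are not known exactly. Their poses are not given: they have to be found in the camera images.
- paint_box: Lower part of a navy plastic paint box, loose on the table: 170 (front to back) x 280 (wide) x 60 mm high, about 1 kg filled. Steady under a press from above; slides only if pushed sideways with several N. Origin: centre of its underside. x axis from the front (latch side, towards the robot) to the back (hinge side), y to the robot's left, z up. Lid hinge axis along y at x = +89, z = 60 mm.
- lid (a joint): Opening angle (rad) of the lid: 0 fully home, grows as its front edge rises; starts at 0.15 to 0.5. Stiff hinge: the lid stays where it is left; about 4 N down at lid_press moves it, home it stops hard. Same navy plastic, 178 x 288 mm, 14 mm thick: closed, its flat top is 74 mm above the table and its front edge at x = -89 mm of the box.
- lid_press (a point): Point on the lid's top face, midway across its width, 140 mm from the hinge axis and 38 mm behind the lid's front edge; it moves with the lid. With the lid home it lies at x = -51, y = 0, z = 74 mm of the box.
- left_latch (a joint): Angle (rad) of the left front latch (box y = +85 mm). 0 open: the flap juts out forwards in the lid's plane; 1.57 shut: it hangs flat on the box's front. Flap 38 mm long, 36 wide, 4 thick, navy. Snap latch: about 1 N down on its middle starts it; past half way (0.79) it snaps shut and stays, short of that it springs open again. With the lid ajar a press folds the latch, not the lid.
- right_latch (a joint): The same for the identical latch on the right of the front (box y = -85 mm). Both latches hinge on the lid's front edge, parallel to box y; with the lid home these hinges are at x = -92, z = 66 mm of the box.
- left_press (a point): Centre of the left flap's outer face (its top face while open), 22 mm from its hinge; moves with it. Lid home and latch open: x = -114, y = +85, z = 68 mm of the box. A straight press down here of 25 to 30 mm takes the flap past half way; the fingertips are then in free air in front of the box.
- right_press (a point): The same point on the right latch (y = -85 mm).
- tumbler: Bystander: open drinking glass, 72 mm across, 88 mm tall, standing to the left of the box. Origin: centre of its underside.
- jar: Bystander: closed amber glass jar with a metal lid, 70 mm across, 85 mm tall, standing to the right of the box. Origin: centre of its underside.
- sprayer: Bystander: slim clear spray bottle with a white spray head, 36 mm across, 125 mm tall, standing behind the box. Origin: centre of its underside.
- brush: Bystander: wooden-handled paint brush, 190 mm long, lying on the table in front of the box, about 110 mm from the box's front, roughly along it. Origin: middle of its length on the underside; x runs along the brush.

How it is judged:
By the outcome, as a careful person would: the job done as asked, in the order asked, and still so for the second after the job is handed in, with the robot touching nothing.
It also fails if it takes over 48 s, if anything falls off the work surface, if the arm or the gripper's body presses on something with over 40 N, if the wrist force passes 120 N, or if a joint passes its speed limit or range.

## Working session

There is one attempt and no reset: what is moved stays moved. The work goes in short steps, Python scripts to look and compute and a tool call to move; the robot and the scene stay as the last step left them, time stands still between calls to the robot, and variables do not carry over. Pictures are saved under pics/ and viewed, about 8 in all and at most 12, crops included, and the job is handed in when it is done.

Besides the shell and the picture viewer there is one more tool, called after "Request:" in YAML: its name, and indented under it one key for each argument. step_arm: Moves the arm, as the interface text tells. Its arguments: {"type":"object","properties":{"increments":{"type":"array"},"force":{"type":"number"}},"required":["increments"]}

```bash
mkdir -p pics
cat > h.py <<'E'
import numpy as np, cv2
from workcell import monitor, camera, ticket, regions_of
def cloud(p):
    z=p["range_z"]; v,u=np.indices(z.shape)
    c=np.stack([(u-p["cx"])/p["fx"]*z,-(v-p["cy"])/p["fy"]*z,-z,np.ones_like(z)],-1)
    w=(c@np.array(p["cam_to_world"]).T)[...,:3]; w[z<=0]=np.nan
    return w
def save(n,img): cv2.imwrite(f"pics/{n}.png",img[...,::-1])
E
python3 - <<'E'
from h import *
o=monitor.get_obs(); print(o)
for n in ["scene","side"]:
    p=camera(n); w=cloud(p); save(n+"1",p["color"]); print(n,[k for k in p],np.round(p["cam_to_world"],3).tolist())
    for q in ["paint_box","lid","left_latch","right_latch","lid_press","tumbler","jar","sprayer","brush"]:
        for r in regions_of(p,q)[:2]:
            m=r["region"]; x=w[m]; x=x[~np.isnan(x[:,0])]
            print(q,round(r["p"],2),np.round(r["centre"]),m.sum(),np.round(np.percentile(x,[2,50,98],axis=0),3).tolist() if len(x) else "")
E
```

```text
{'clock': 0.0, 'joint_pos': array([-1.224583  ,  0.33286711, -0.06470818,  1.46093194,  0.02160857,
        1.34989901, -0.08847288]), 'joint_velocities': array([-0.00121951, -0.00053688,  0.00109666,  0.0009056 , -0.00154708,
        0.00115871, -0.00025671]), 'tau': array([ 1.49193849e-03, -6.25433493e+01,  4.99344617e-02, -3.91608846e+01,
        1.61311979e-02,  9.82431171e-03,  7.62942904e-06]), 'position': array([0.22518713, 0.582625  , 0.23052341]), 'ee_rot': array([ 0.12914353,  0.6951881 , -0.13013126,  0.6950549 ]), 'ft_force': array([-0.09619326, -0.77580705, -0.43744246]), 'torque': array([-0.01261956, -0.03033846, -0.02678561]), 'grip_width': 1.0022041815677878}
scene ['color', 'range_z', 'fx', 'fy', 'cx', 'cy', 'cam_to_world', 'shot'] [[0.065, -0.689, 0.722, 1.296], [0.998, 0.033, -0.058, -0.003], [0.017, 0.724, 0.69, 0.72], [0.0, 0.0, 0.0, 1.0]]
paint_box 0.87 [202. 363.] 14934 [[0.488, -0.024, 0.005], [0.637, 0.123, 0.087], [0.734, 0.26, 0.111]]
lid 0.95 [195. 364.] 12104 [[0.49, -0.019, 0.068], [0.62, 0.126, 0.092], [0.729, 0.261, 0.111]]
left_latch 0.75 [160. 419.] 
[... 1347 characters left out ...]
.112]]
left_latch 0.4 [260. 278.] 1585 [[0.474, -0.134, 0.003], [0.506, -0.122, 0.058], [0.538, -0.075, 0.086]]
right_latch 0.61 [185. 263.] 151 [[0.46, 0.062, 0.103], [0.478, 0.081, 0.107], [0.496, 0.1, 0.111]]
tumbler 0.94 [147. 354.] 553 [[0.696, 0.294, 0.001], [0.73, 0.311, 0.071], [0.773, 0.394, 0.088]]
jar 0.75 [260. 279.] 1578 [[0.474, -0.134, 0.004], [0.505, -0.122, 0.058], [0.537, -0.076, 0.086]]
sprayer 0.81 [205. 380.] 647 [[0.728, 0.028, 0.003], [0.743, 0.035, 0.06], [0.76, 0.049, 0.122]]
sprayer 0.3 [146. 351.] 548 [[0.694, 0.294, 0.041], [0.728, 0.312, 0.072], [0.759, 0.365, 0.088]]
brush 0.78 [197. 241.] 513 [[0.406, 0.093, 0.004], [0.427, 0.186, 0.017], [0.451, 0.273, 0.021]]
```

Run:
```python
from h import *
for n in ["scene","side"]:
    p=camera(n); w=cloud(p)
    m=regions_of(p,"lid")[0]["region"]
    m=cv2.erode(m.astype(np.uint8),np.ones((3,3)))>0
    x=w[m]; x=x[~np.isnan(x[:,0])]; x=x[x[:,2]>0.065]
    for _ in range(5):
        c=np.linalg.lstsq(np.c_[x[:,:2],np.ones(len(x))],x[:,2],rcond=None)[0]
        r=x[:,2]-np.c_[x[:,:2],np.ones(len(x))]@c; x=x[abs(r)<max(2*np.std(r),.002)]
    g=-c[:2]; th=np.arctan(np.hypot(*g)); 
    # back-front axis
    yaw=np.arctan2(-g[1],-g[0]); yaw = yaw if abs(yaw)<1.57 else np.arctan2(g[1],g[0])
    R=cv2.minAreaRect(x[:,:2].astype(np.float32))
    print(n,"tilt",th,"yaw",yaw,"rms",np.std(r),len(x),"rect",R,cv2.boxPoints(R).round(3).tolist())
    yaw=-np.radians(90-R[2]) if R[2]>45 else np.radians(-R[2])
    for l in ["left_latch","right_latch"]:
        q=w[regions_of(p,l)[0]["region"]]; q=q[q[:,2]>.095]; print(l,np.nanmedian(q,0).round(4))
    im=cv2.resize(p["color"][100:320,180:540],(800,489)); save(n+"crop",im)
```

```text
scene tilt 0.20094176780943576 yaw -0.3920112302413221 rms 0.0010896973614475038 9584 rect ((0.5982179641723633, 0.12800033390522003), (0.2832757532596588, 0.2073347121477127), 67.8917236328125) [[0.4490000009536743, 0.035999998450279236], [0.640999972820282, -0.041999999433755875], [0.7480000257492065, 0.2199999988079071], [0.5550000071525574, 0.2980000078678131]]
left_latch [0.5414 0.2435 0.11  ]
right_latch [0.4771 0.0872 0.1095]
side tilt 0.20133797764457026 yaw -0.3920002358348037 rms 0.0010208214444088017 4474 rect ((0.6101821064949036, 0.11843954026699066), (0.2901865243911743, 0.17617855966091156), 67.48258972167969) [[0.4729999899864197, 0.017999999225139618], [0.6359999775886536, -0.04899999871850014], [0.746999979019165, 0.21899999678134918], [0.5839999914169312, 0.28600001335144043]]
left_latch [0.543  0.2362 0.1068]
right_latch [0.4768 0.0801 0.1071]
```

View pics/scene1.png

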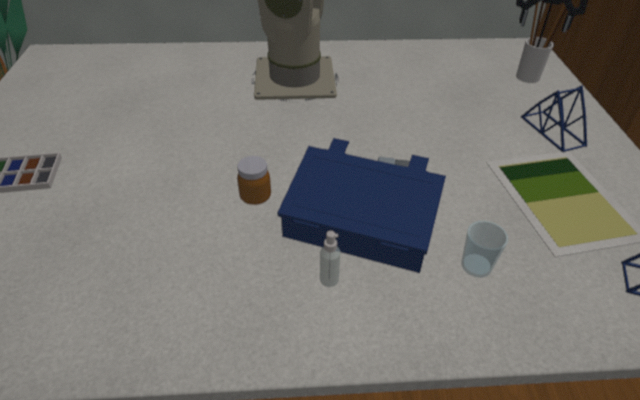

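View pics/sidecrop.png

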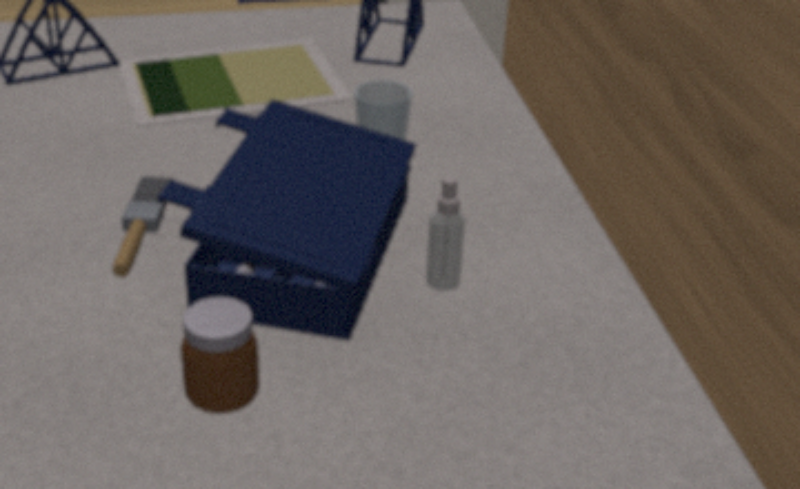

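The scene view shows the navy box yawed about -0.39 rad. The latch tabs are at roughly (row 147, col 340) and (163, 418), with the lid ajar and the brush visible in front. The side crop confirms the raised lid front and both flaps sticking out.

From the fits, the box centre is about (0.606, 0.121), the yaw -0.392 and the lid tilt 0.20. The jaw axis already lies along box y.

Request:
step_arm:
  increments:
    - [0, 0.0167, -0.0222, 0, -0.002]
    - [0, 0.0167, -0.0222, 0, -0.002]
    - [0, 0.0167, -0.0222, 0, -0.002]
    - [0, 0.0167, -0.0222, 0, -0.002]
    - [0, 0.0167, -0.0222, 0, -0.002]
    - [0, 0.0167, -0.0222, 0, -0.002]
    - [0, 0.0167, -0.0222, 0, -0.002]
    - [0, 0.0167, -0.0222, 0, -0.002]
    - [0, 0.0167, -0.0222, 0, -0.002]
    - [0, 0.0167, -0.0222, 0, -0.002]
    - [0, 0.0167, -0.0222, 0, -0.002]
    - [0, 0.0167, -0.0222, 0, 0]
  force: 40

```text
clock: 2.4
position: [0.4264, 0.3154, 0.2316]
ee_rot: [0.138, 0.694, -0.137, 0.694]
ft_force: [0.9, 0.7, 0.4]
grip_width: -0.001
```

Request:
step_arm:
  increments:
    - [0, 0.0167, -0.0222, 0, 0]
    - [0, 0.0167, -0.0222, 0, 0]
    - [0, 0.0167, -0.0222, 0, 0]
    - [0, 0.0167, -0.0222, 0, 0]
    - [0, 0.0167, -0.0222, 0, 0]
    - [0, 0.0167, -0.0222, 0, 0]
    - [0, 0.0167, -0.0222, 0, 0]
    - [0, 0.0167, -0.0222, 0, 0]
    - [0, 0, 0, -0.02, 0]
    - [0, 0, 0, -0.02, 0]
    - [0, 0, 0, -0.02, 0]
    - [0, 0, 0, 0, 0]

```text
clock: 3.4
position: [0.5573, 0.1384, 0.1676]
ee_rot: [0.136, 0.695, -0.138, 0.692]
ft_force: [-1.3, -0.5, -0.8]
grip_width: 0.0
```

Run:
```python
from h import *
p=camera("wrist"); w=cloud(p); save("wrist1",p["color"])
print(np.round(p["cam_to_world"],3).tolist(), monitor.get_obs()["position"])
for q in ["lid","left_latch","right_latch"]:
    for r in regions_of(p,q)[:2]:
        x=w[r["region"]]; x=x[~np.isnan(x[:,0])]
        print(q,round(r["p"],2),np.round(r["centre"]),np.round(np.percentile(x,[2,50,98],axis=0),3).tolist())
```

```text
[[0.381, -0.888, -0.257, 0.492], [0.924, 0.365, 0.109, 0.167], [-0.003, -0.279, 0.96, 0.312], [0.0, 0.0, 0.0, 1.0]] [0.55815609 0.1387221  0.16982645]
lid 0.86 [216. 341.] [[0.472, 0.0, 0.085], [0.563, 0.15, 0.104], [0.683, 0.271, 0.112]]
left_latch 0.83 [136. 470.] [[0.522, 0.224, 0.105], [0.542, 0.243, 0.109], [0.563, 0.263, 0.113]]
right_latch 0.69 [135. 201.] [[0.458, 0.067, 0.105], [0.478, 0.088, 0.109], [0.499, 0.107, 0.113]]
```

View pics/wrist1.png

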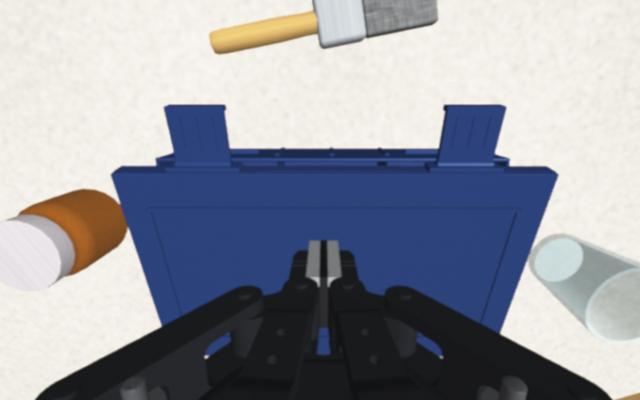

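The wrist view shows the closed fingers over the lid's midline (col 325). The latches are at (136, 470) and (135, 201), which agrees with the fit. The path down is clear.

Request:
step_arm:
  increments:
    - [0, 0, 0.002, -0.02, 0]
    - [0, 0, 0, -0.02, 0]
    - [0, 0, 0, -0.02, 0]
    - [0, 0, 0, -0.006, 0]
    - [0, 0, 0, -0.004, 0]
    - [0, 0, 0, -0.004, 0]
    - [0, 0, 0, -0.004, 0]
    - [0, 0, 0, -0.004, 0]
    - [0, 0, 0, -0.004, 0]

```text
clock: 4.35
position: [0.5598, 0.1415, 0.0859]
ee_rot: [0.138, 0.693, -0.137, 0.694]
ft_force: [-2.3, 1.6, 2.8]
grip_width: -0.001
```

Request:
step_arm:
  increments:
    - [0, 0, 0, -0.003, 0]
    - [0, 0, 0, -0.003, 0]
    - [0, 0, 0, -0.002, 0]
    - [0, 0, 0, 0, 0]

```text
clock: 4.68
position: [0.5592, 0.1409, 0.0769]
ee_rot: [0.137, 0.694, -0.137, 0.694]
ft_force: [0.4, -0.5, 0.6]
grip_width: 0.001
```

Request:
step_arm:
  increments:
    - [0, 0, 0, -0.001, 0]
    - [0, 0, 0, -0.001, 0]
    - [0, 0, 0, -0.001, 0]

```text
clock: 4.93
position: [0.5592, 0.1409, 0.0743]
ee_rot: [0.137, 0.694, -0.137, 0.694]
ft_force: [-2.7, -0.2, 3.0]
grip_width: 0.0
```

Request:
step_arm:
  increments:
    - [0, 0, 0, -0.001, 0]
    - [0, 0, 0, -0.001, 0]

```text
clock: 5.1
position: [0.5593, 0.141, 0.0738]
ee_rot: [0.138, 0.694, -0.137, 0.694]
ft_force: [-13.0, -1.9, 28.1]
grip_width: -0.0
```

The lid has hit a hard stop at z ≈ 0.074. I'll back off and check it.

Request:
step_arm:
  increments:
    - [0, 0, 0, 0.001, 0]
    - [0, 0, 0, 0.002, 0]
    - [0, 0, 0, 0.01, 0]
    - [0, 0, 0, 0.025, 0]
    - [0, 0, 0, 0.03, 0]
    - [0, -0.013, 0.013, 0.02, 0]
    - [0, -0.013, 0.013, 0, 0]
    - [0, 0, 0, 0, 0]

```text
clock: 5.77
position: [0.5323, 0.1702, 0.1622]
ee_rot: [0.137, 0.693, -0.135, 0.694]
ft_force: [0.5, 0.6, -1.0]
grip_width: 0.004
```

```bash
cat > m.py <<'E'
from h import *
import sys
for n in sys.argv[2:]:
    p=camera(n); w=cloud(p); save(n+sys.argv[1],p["color"])
    m=regions_of(p,"lid")[0]["region"]
    m=cv2.erode(m.astype(np.uint8),np.ones((3,3)))>0
    x=w[m]; x=x[~np.isnan(x[:,0])]; x=x[x[:,2]>0.065]
    for _ in range(5):
        c=np.linalg.lstsq(np.c_[x[:,:2],np.ones(len(x))],x[:,2],rcond=None)[0]
        r=x[:,2]-np.c_[x[:,:2],np.ones(len(x))]@c; x=x[abs(r)<max(2*np.std(r),.002)]
    print(n,"tilt",np.hypot(*c[:2]),"z",np.median(x[:,2]),"rect",cv2.minAreaRect(x[:,:2].astype(np.float32)))
    for l in ["left_latch","right_latch"]:
        for r in regions_of(p,l)[:1]:
            q=w[r["region"]]; q=q[q[:,2]>.005]; print(l,round(r["p"],2),np.round(r["centre"]),np.nanpercentile(q,[5,50,95],axis=0).round(3).tolist())
print(monitor.get_obs()["position"],monitor.get_obs()["clock"])
E
python3 m.py 2 scene side wrist
```

```text
scene tilt 0.0005509996645467604 z 0.0756591058230055 rect ((0.6085875630378723, 0.12441454827785492), (0.28288331627845764, 0.18199528753757477), 67.67840576171875)
left_latch 0.49 [174. 414.] [[0.517, 0.229, 0.067], [0.536, 0.246, 0.07], [0.553, 0.262, 0.072]]
right_latch 0.71 [160. 336.] [[0.455, 0.072, 0.068], [0.471, 0.089, 0.07], [0.487, 0.106, 0.072]]
side tilt 0.0010582884110693397 z 0.07323802318396033 rect ((0.6074237823486328, 0.11965132504701614), (0.29045355319976807, 0.1798640787601471), 67.61996459960938)
left_latch 0.68 [166. 286.] [[0.524, 0.224, 0.065], [0.537, 0.24, 0.067], [0.55, 0.256, 0.069]]
wrist tilt 0.0015561047683011117 z 0.07519306130331353 rect ((0.5889966487884521, 0.1330840289592743), (0.28795263171195984, 0.14198268949985504), 67.5068130493164)
left_latch 0.81 [169. 422.] [[0.52, 0.228, 0.068], [0.538, 0.245, 0.069], [0.556, 0.263, 0.071]]
right_latch 0.6 [165. 425.] [[0.52, 0.229, 0.068], [0.538, 0.245, 0.069], [0.556, 0.262, 0.071]]
[0.53335228 0.16676761 0.16016886] 6.3667
```

The lid reads home: tilt is 0.000 to 0.0016 in three views, and the top is at 74–76 mm. Next is the left latch.

Request:
step_arm:
  increments:
    - [0, 0, 0.026, 0, 0]
    - [0, 0, 0.026, 0, 0]
    - [0, 0, 0.026, 0, 0]
    - [0, 0, 0, -0.025, 0]
    - [0, 0, 0, -0.025, 0]
    - [0, 0, 0, -0.02, 0]
    - [0, 0, 0, -0.01, 0]
    - [0, 0, 0, 0, 0]

```text
clock: 7.03
position: [0.532, 0.2443, 0.078]
ee_rot: [0.136, 0.695, -0.138, 0.693]
ft_force: [0.2, 0.0, -0.1]
grip_width: -0.001
```

Request:
step_arm:
  increments:
    - [0, 0, 0, -0.006, 0]
    - [0, 0, 0, -0.005, 0]
    - [0, 0, 0, -0.005, 0]
    - [0, 0, 0, -0.005, 0]
    - [0, 0, 0, -0.005, 0]
    - [0, 0, 0, -0.005, 0]
    - [0, 0, 0, -0.005, 0]
    - [0, 0, 0, -0.005, 0]
    - [0, 0, 0, 0, 0]
    - [0, 0, 0, 0, 0]

```text
clock: 7.87
position: [0.533, 0.2448, 0.0389]
ee_rot: [0.137, 0.694, -0.137, 0.693]
ft_force: [0.8, 0.6, 0.1]
grip_width: -0.002
```

Request:
step_arm:
  increments:
    - [0, 0, 0, 0.015, 0]
    - [0, 0, 0, 0.025, 0]
    - [0, 0, 0, 0.03, 0]
    - [0, 0, 0, 0.03, 0]
    - [0, -0.0108, -0.0262, 0, 0]
    - [0, -0.0108, -0.0262, 0, 0]
    - [0, -0.0108, -0.0262, 0, 0]
    - [0, -0.0108, -0.0262, 0, 0]
    - [0, -0.0108, -0.0262, 0, 0]
    - [0, -0.0108, -0.0262, 0, 0]
    - [0, 0, 0, 0, 0]

```text
clock: 8.78
position: [0.4672, 0.0827, 0.1396]
ee_rot: [0.139, 0.693, -0.14, 0.693]
ft_force: [0.4, -1.0, -0.6]
grip_width: 0.0
```

```bash
python3 m.py 3 scene wrist
```

```text
scene tilt 0.0005604221650960971 z 0.07570061767186331 rect ((0.6084972620010376, 0.12398415803909302), (0.2841815948486328, 0.18039630353450775), 67.52520751953125)
left_latch 0.32 [165. 387.] [[0.417, 0.127, 0.008], [0.436, 0.212, 0.019], [0.46, 0.273, 0.023]]
right_latch 0.7 [158. 337.] [[0.455, 0.072, 0.068], [0.472, 0.088, 0.07], [0.489, 0.104, 0.073]]
wrist tilt 0.0020653768168204844 z 0.07531118443751783 rect ((0.5727360248565674, 0.14084503054618835), (0.2941647171974182, 0.12176274508237839), 62.913429260253906)
left_latch 0.68 [233. 540.] [[0.548, 0.222, 0.034], [0.553, 0.236, 0.056], [0.56, 0.254, 0.071]]
right_latch 0.72 [216. 325.] [[0.455, 0.071, 0.068], [0.472, 0.089, 0.069], [0.49, 0.106, 0.07]]
[0.46867142 0.0886211  0.13923863] 9.1833
```

View pics/wrist3.png

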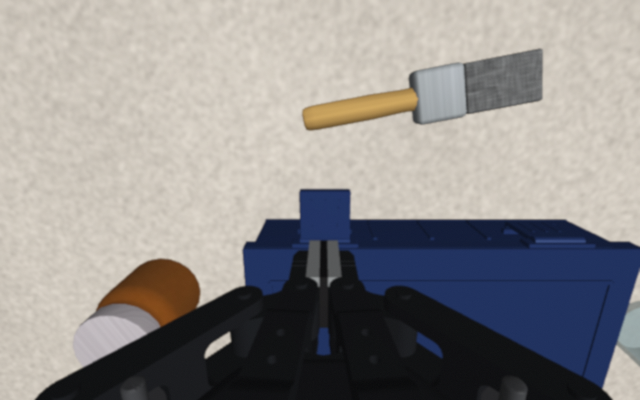

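The left flap now hangs on the front at (238, 545), spanning z 0.034–0.071, so it is shut. The right flap, cols 300–350, is lined up with the fingers.

Request:
step_arm:
  increments:
    - [0, 0, 0, -0.025, 0]
    - [0, 0, 0, -0.025, 0]
    - [0, 0, 0, -0.01, 0]
    - [0, 0, 0, -0.007, 0]
    - [0, 0, 0, -0.005, 0]
    - [0, 0, 0, -0.005, 0]
    - [0, 0, 0, -0.005, 0]
    - [0, 0, 0, -0.005, 0]
    - [0, 0, 0, -0.005, 0]
    - [0, 0, 0, -0.005, 0]
    - [0, 0, 0, -0.005, 0]
    - [0, 0, 0, 0, 0]

```text
clock: 10.18
position: [0.4679, 0.0877, 0.0363]
ee_rot: [0.137, 0.694, -0.138, 0.693]
ft_force: [-0.0, -0.6, 0.2]
grip_width: 0.001
```

Request:
step_arm:
  increments:
    - [0, 0, 0, 0, 0]
    - [0, 0, 0, 0.015, 0]
    - [0, 0, 0, 0.025, 0]
    - [0, 0, 0, 0.03, 0]
    - [0, 0, 0, 0.03, 0]
    - [0, -0.01, 0, 0.03, 0]
    - [0, -0.01, 0.02, 0, 0]
    - [0, -0.01, 0.02, 0, 0]
    - [0, 0, 0.02, 0, 0]
    - [0, 0, 0, 0, 0]

```text
clock: 11.02
position: [0.4379, 0.1517, 0.1679]
ee_rot: [0.136, 0.694, -0.135, 0.694]
ft_force: [-0.6, -0.0, -0.4]
grip_width: -0.0
```

```bash
python3 m.py 4 scene side wrist
```

```text
scene tilt 0.0005052052491509069 z 0.0756868819098298 rect ((0.6095647811889648, 0.12377814948558807), (0.28368160128593445, 0.1786927878856659), 67.489013671875)
side tilt 0.0003344977410093392 z 0.0731600086305988 rect ((0.6083440780639648, 0.11912015080451965), (0.28959155082702637, 0.17863112688064575), 67.28180694580078)
wrist tilt 0.021615694934785035 z 0.0751808404708816 rect ((0.5548948645591736, 0.14763756096363068), (0.2849491536617279, 0.07083030045032501), 67.0577621459961)
left_latch 0.82 [274. 467.] [[0.548, 0.223, 0.033], [0.554, 0.238, 0.055], [0.56, 0.254, 0.071]]
right_latch 0.63 [271. 275.] [[0.483, 0.067, 0.033], [0.488, 0.079, 0.055], [0.493, 0.092, 0.071]]
[0.43852864 0.14761855 0.16731845] 11.6167
```

View pics/wrist4.png

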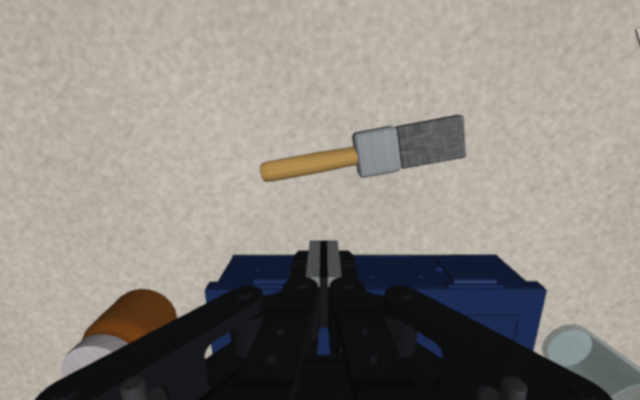

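View pics/side4.png

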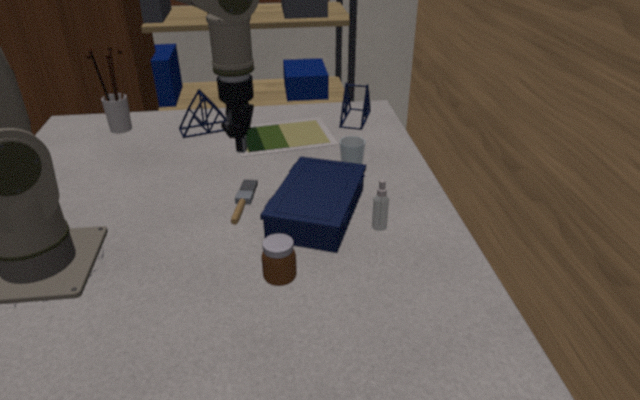

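Both flaps now hang on the front at z 0.033–0.071, at (274, 467) and (271, 275) in the wrist view. In the side view the lid is flat, nothing else has moved visibly and the arm is clear.

```bash
python3 -c "
from workcell import ticket; print(ticket.hand_in())"
```

```text
the job is handed in; nothing more can be done
None
```

The paint box is closed and both latches are shut; I handed the job in at about 11.6 s of the 48 s allowed. With the fingers closed, I pressed the lid down to its hard stop (about 28 N, fingertips at z = 74 mm). I then pressed the left latch and then the right, each about 30 mm straight down, until the force dropped to about zero.

**Last checks:**
- **Lid:** it reads flat (tilt 0.0003–0.0005 rad) in the scene and side views. The wrist fit gave 0.02 rad, but the gripper hid most of the lid there, so I discounted it.
- **Latches:** the wrist view shows both flaps hanging flat on the box front, from z = 33 to 71 mm. The scene and side views could not confirm this, because they no longer find the flaps once shut.
- **Box position:** it stayed where it was to within 1–2 mm, which is about the camera accuracy. The lid press did put about 13 N sideways on the fingertips for a moment.
- **Tumbler, jar, sprayer and brush:** they look unmoved in the pictures, but I did not measure them again. The arm finished clear of everything.

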